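# Tip a batch of toys into the paint tray

### The job

Pick up the red scoop by its slanting handle and tip all eight purple toys out of it into the empty blue tray. Then set the empty scoop down gently, upright and with its foot wholly on the round yellow mat, and let go. Leave the paint pot, the bottle and the sample figure where they stand.

Things in the scene. Friction and masses are not known exactly. Their poses are not given: they have to be found in the camera images.
- scoop: red scoop holding the toys, 160 g: flared round cup 70 mm high, outer radius 32 mm at the foot, 51 mm at the rim, wall 4 mm, floor 6 mm. Origin at the centre of the foot's underside, z up the cup's axis; the black handle is on the -y side, from (0,-52,45) mm at the wall straight out and up at 45 degrees to its end at (0,-130,123) mm. It starts upright.
- scoop_grip (a point): point on the handle's centre line, at (0,-105,98) mm in the scoop's frame, axes as the scoop's. The handle is a flat straight bar 110 mm long, 16 mm thick along the scoop's x, 26 mm wide, pointing along (0,-1,1): pinch it across the 16 mm with the fingers pointing down along it.
- scoop_lip (a point): the point of the cup's rim farthest from the handle, at (0,51,70) mm in the scoop's frame: the lip to pour over. Axes as the scoop's.
- toy1: purple toy figure, one of eight alike that start in the scoop: round head 24 mm across on a stubby foot, two small ears, about 29 mm high, 12 g. Origin at the centre of the head (14 mm above the foot's underside), z up through the ears, face to -x.
- toy2: purple toy figure, one of eight alike that start in the scoop: round head 24 mm across on a stubby foot, two small ears, about 29 mm high, 12 g. Origin at the centre of the head (14 mm above the foot's underside), z up through the ears, face to -x.
- toy3: purple toy figure, one of eight alike that start in the scoop: round head 24 mm across on a stubby foot, two small ears, about 29 mm high, 12 g. Origin at the centre of the head (14 mm above the foot's underside), z up through the ears, face to -x.
- toy4: purple toy figure, one of eight alike that start in the scoop: round head 24 mm across on a stubby foot, two small ears, about 29 mm high, 12 g. Origin at the centre of the head (14 mm above the foot's underside), z up through the ears, face to -x.
- toy5: purple toy figure, one of eight alike that start in the scoop: round head 24 mm across on a stubby foot, two small ears, about 29 mm high, 12 g. Origin at the centre of the head (14 mm above the foot's underside), z up through the ears, face to -x.
- toy6: purple toy figure, one of eight alike that start in the scoop: round head 24 mm across on a stubby foot, two small ears, about 29 mm high, 12 g. Origin at the centre of the head (14 mm above the foot's underside), z up through the ears, face to -x.
- toy7: purple toy figure, one of eight alike that start in the scoop: round head 24 mm across on a stubby foot, two small ears, about 29 mm high, 12 g. Origin at the centre of the head (14 mm above the foot's underside), z up through the ears, face to -x.
- toy8: purple toy figure, one of eight alike that start in the scoop: round head 24 mm across on a stubby foot, two small ears, about 29 mm high, 12 g. Origin at the centre of the head (14 mm above the foot's underside), z up through the ears, face to -x.
- blue_tray: empty blue open tray, 130 x 130 mm, 60 mm high, wall and floor 4 mm, fixed. Origin at the centre of its underside, z up.
- blue_tray_in (a point): centre of the blue tray's inner floor (4 mm above its underside); inside 122 x 122 mm, axes along the tray's sides.
- grey_tray: grey open tray, 130 x 130 mm, 60 mm high, fixed, already full of finished light-blue figures: nothing to do with it. Origin at the centre of its underside.
- mat: round yellow mat with a white ring drawn on it, 120 mm across, 3 mm thick, fixed: where the empty scoop is returned. Origin at the centre of its underside.
- mat_top (a point): centre of the mat's upper face, 3 mm above the table, z up.
- paint_pot: bystander: open orange paint pot, 64 mm across, 60 mm high. Origin at the centre of its underside.
- thinner: bystander: white bottle with a yellow cap and a blue band, 52 mm across, 130 mm high. Origin at the centre of its underside.
- sample: bystander: large purple sample figure on a round white base 48 mm across, 70 mm high. Origin at the centre of its underside.
There are look-alikes about, which are no part of the job. Several things look just like the mat: the one meant starts farthest to the robot's left. Leave any turquoise look-alike of the scoop alone.

How it is judged:
By the outcome, as a careful person would: the job done as asked, in the order asked, and still so for the second after the job is handed in, with the robot touching nothing.
It also fails if it takes over 61 s, if anything falls off the work surface, if the arm or the gripper's body presses on something with over 40 N, if the wrist force passes 120 N, or if a joint passes its speed limit or range.

### The arm

A 6-joint arm with a two-finger parallel gripper is mounted at the origin on the work surface. World frame = base frame: x ahead of the robot, y to its left, z up, the work surface at z = 0. Lengths are in m, angles in rad, forces in N, time in s.
With the tool pointing down it reaches from about 0.25 to 0.775 m from the base axis. Payload 4 kg.
Tool frame: the origin (TCP) lies midway between the tips of the shut fingers; the grasp point (between the pads) lies 19 mm behind it; z points along the fingers, y is the line along which they close (so a half turn about z gives the same grasp; the last joint's range is limited). The gripper opens to 85 mm and grips with 20 to 120 N. Pads are 22 mm wide; open, the fingers measure 114 mm over their backs; the gripper's body (76 mm by 85 mm) begins 54 mm behind the grasp point. The pads swing forward as they close: fully open they stand 13 mm farther back than shut.
Start: joints at [-1.204, 0.087, 1.371, -0, 1.684, -0.103], TCP at [0.249, -0.49, 0.231] pointing down, gripper open.
Joint ranges: [-3.1, 3.1], [-0.76, 2.03], [0.27, 2.55], [-1.08, 4.22], [0.17, 2.65], [-2.57, 2.57]. Speed limits (rad/s): [2.79, 2.79, 3.14, 3.14, 3.14, 3.14].

### API

Orientations are given as a unit quaternion [x, y, z, w].
In Python, from cell import * gives the robot as it stands.
- The arm moves only by the tool arm_command, never from a script. Its argument "increments" is a list that holds one entry, the list of rows, each a list of 7 numbers: the shift along the world's x, y, z in cm, then the turn, a rotation vector about the world's x, y, z in degrees, then the finger opening in cm, from 0 to 8.54. In form: [[[x, y, z, ax, ay, az, gripper], ...]]. A call has exactly 10 rows; each row shifts and turns the commanded pose from where the row before left it; what a row does not reach is not made up. A row lasts 1/12 s, in which the tool goes at most 41.7 mm and 7.16 degrees, less where a joint would pass 70% of its speed; a pose out of reach is approached as far as the arm can. A call with a gripper value outside its range is refused whole. The fingers move at their own pace and stop on an object; "force" is the grip in N (left out, the last holds). Time passes only in rows, so rows that do not move let the fingers close, or fill a call up. It gives the time, the measured TCP pose, the force, the opening and the grip force at its end, in the units of the state.
- observe(): the state, without advancing time (a new reading comes with each control period).
- get_image(name): name is "scene" or "top" or "wrist"; returns a dict with "color" (480x640x3 uint8, red, green, blue), "intrinsics" (3x3 intrinsics, pixels), "eye" and "orientation" of the camera in the world; the wrist camera has in their place "mount" (4x4, takes a point from camera to tool coordinates, whose origin is the TCP and whose axes are the flange's). Camera axes: x right, y down, z forward; pixel columns grow to the right and rows downward; lengths in m; the calibration is good to about 2 mm. A picture is of the moment at which its call begins: read the wrist's pose just before it. There is no depth.
- finish_job(): hands the job in; it is judged then, once.
Trained networks look in a picture, given as the dict that the camera call returned (one of the last four; its "shot" number tells which), for a name from the list of things; names that differ only in an ending like _2 or _b are one class to them, and where a whole thing is asked for, a point or a joint stands for the part that bears it (a point fixed in the world has none). Each returns a list of dicts, best first, with "confidence" (0 to 1); they miss things now and then, are a little off and sometimes report something else, mostly with a low value. They report only what shows in the picture. A call takes as long as a camera call. They do not tell look-alikes from the thing itself.
- spot_in(picture, label): "position" ([column, row] in pixels, amid what is visible of it).
The state is a dict: "time": time; "joint_positions": joint angles; "joint_vel": joint speeds; "effort": joint torques, N m; "ee_pos": TCP position; "ee_rot": TCP orientation; "contact_force": force on the tool from outside, world axes, zero at the start; "ft_torque": the same for the moment, N m; "finger_gap": finger opening in m; "grip_force": force on a finger pad.
Only numpy, scipy, OpenCV 4.12 (cv2) and the standard library are available. Lean on these libraries where they do the work, as an engineer would, in place of code of your own. Each camera call takes 0.05 s, during which the arm holds its last target. There are 200 camera calls.

## Working session

There is one attempt and no reset: what is moved stays moved. The work goes in short steps, Python scripts to look and compute and a tool call to move; the robot and the scene stay as the last step left them, time stands still between calls to the robot, and variables do not carry over. Pictures are saved under pics/ and viewed, at most 10 in all, crops included, and the job is handed in when it is done.

Besides the shell and the picture viewer there is one more tool, called after "Emit:" as name(argument=value, ...) on one line, values as JSON. arm_command: Moves the arm, as the interface text tells. Its arguments: {"type":"object","properties":{"increments":{"type":"array"},"force":{"type":"number"}},"required":["increments"]}

```bash
mkdir -p pics; cat > h.py <<'E'
import numpy as np, cv2
from scipy.spatial.transform import Rotation as R
from cell import *
def save(im,n): cv2.imwrite('pics/'+n+'.png',cv2.cvtColor(im['color'],cv2.COLOR_RGB2BGR))
def Rm(o):
    o=np.array(o); return R.from_quat(o).as_matrix() if o.size==4 else o[:3,:3]
def px2w(im,p,z):
    K=np.array(im['intrinsics']);d=Rm(im['orientation'])@np.linalg.inv(K)@np.array([p[0],p[1],1.])
    e=np.array(im['eye']);return e+d*(z-e[2])/d[2]
def w2px(im,P):
    K=np.array(im['intrinsics']);c=Rm(im['orientation']).T@(np.array(P)-np.array(im['eye']));u=K@c;return u[:2]/u[2]
E
python3 - <<'E'
from h import *
ims={n:get_image(n) for n in('scene','top')}
for n,im in ims.items():
    save(im,n+'0');print(n,np.round(im['eye'],3),np.round(im['orientation'],3).tolist())
for n in ims:
  for l in ['scoop','mat','blue_tray','grey_tray','paint_pot','thinner','sample']:
    for d in spot_in(ims[n],l): print(n,l,np.round(d['position']),round(d['confidence'],2),np.round(px2w(ims[n],d['position'],0.03 if l!='mat' else .003),3))
s=observe();print(s['time'],s['ee_pos'],s['ee_rot'],s['contact_force'])
E
```

```text
scene [1.163 0.486 0.951] [0.451, 0.814, -0.324, -0.172]
top [0.309 0.023 1.405] [-0.702, 0.709, -0.045, 0.049]
scene scoop [261. 137.] 0.98 [ 0.146 -0.36   0.03 ]
scene scoop [268. 206.] 0.85 [ 0.396 -0.152  0.03 ]
scene mat [164. 277.] 0.85 [ 0.723 -0.24   0.003]
scene mat [234. 264.] 0.65 [ 0.596 -0.118  0.003]
scene mat [206. 225.] 0.56 [ 0.529 -0.271  0.003]
scene blue_tray [371. 272.] 0.61 [0.457 0.2   0.03 ]
scene grey_tray [296. 308.] 0.81 [0.643 0.103 0.03 ]
scene paint_pot [229. 324.] 0.92 [ 0.758 -0.     0.03 ]
scene thinner [435. 309.] 0.76 [0.479 0.374 0.03 ]
scene sample [198. 294.] 0.71 [ 0.731 -0.113  0.03 ]
top scoop [478. 376.] 0.88 [ 0.169 -0.325  0.03 ]
top scoop [387. 269.] 0.86 [ 0.416 -0.124  0.03 ]
top mat [383. 200.] 0.75 [ 0.586 -0.122  0.003]
top mat [433. 145.] 0.72 [ 0.723 -0.247  0.003]
top mat [444. 223.] 0.59 [ 0.529 -0.267  0.003]
top blue_tray [245. 253.] 0.94 [0.458 0.21  0.03 ]
top grey_tray [292. 174.] 0.69 [0.647 0.096 0.03 ]
top grey_tray [379. 135.] 0.23 [ 0.74  -0.113  0.03 ]
top paint_pot [332. 123.] 0.79 [0.771 0.001 0.03 ]
top thinner [171. 244.] 0.72 [0.482 0.384 0.03 ]
top sample [380. 138.] 0.72 [ 0.734 -0.115  0.03 ]
0.8 [ 0.24898646 -0.49043755  0.23136483] [9.72538884e-01 2.32740443e-01 3.98987431e-07 6.85661190e-05] [ 0.02617724 -0.37506812  0.23871481]
```

View pics/top0.png

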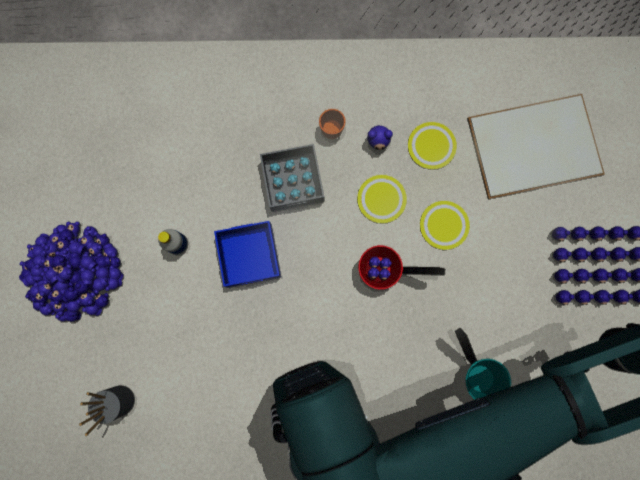

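View pics/scene0.png

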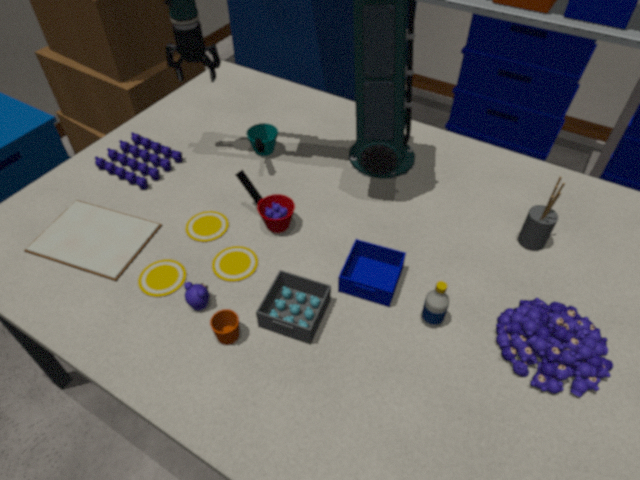

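Candidates in the top view: red scoop (381,268) against the turquoise look-alike (488,380), and mats at (383,200), (433,145) and (444,223). I choose the red scoop and the leftmost mat (largest y), at (383,200). Next I measure them precisely.

```bash
cat > m.py <<'E'
from h import *
from scipy.optimize import least_squares
ims=[get_image('top'),get_image('scene')]
def rim(p,z,r,n=72):
    a=np.linspace(0,2*np.pi,n,endpoint=False);return np.c_[p[0]+r*np.cos(a),p[1]+r*np.sin(a),np.full(n,z)]
for k,im in enumerate(ims):
    hsv=cv2.cvtColor(im['color'],cv2.COLOR_RGB2HSV);H,S,V=cv2.split(hsv)
    def big(m,near):
        n,l,s,c=cv2.connectedComponentsWithStats(m.astype(np.uint8),connectivity=8)
        j=min([i for i in range(1,n) if s[i,4]>60],key=lambda i:np.hypot(*(c[i]-near)));return l==j,s[j],c[j]
    near=[(381,268),(277,212)][k]
    m,s,c=big(((H<6)|(H>172))&(S>120)&(V>50),near);print('red',s,c)
    # rim: fit convex hull upper outline
    hull=cv2.convexHull(np.argwhere(m)[:,::-1].astype(np.int32))[:,0].astype(float)
    P=np.array([px2w(im,q,0.07) for q in hull])[:,:2]
    f=least_squares(lambda x:np.hypot(*(P-x).T)-.051,P.mean(0),loss='soft_l1',f_scale=.002)
    print('centre rim',f.x.round(4),'res',np.abs(f.fun).mean().round(4))
    yy,xx=np.mgrid[:480,:640]
    b=(V<60)&(S<120)&(np.hypot(xx-near[0]-[35,-30][k],yy-near[1]-[0,-25][k])<42)
    mh,sh,ch=big(b,(np.array(near)+[[45,3],[-28,-24]][k]));pts=np.argwhere(mh)[:,::-1]
    hl=cv2.minAreaRect(pts.astype(np.int32));print('handle',sh,ch.round(1),hl)
    (cx,cy),(w,h),_=hl
    vx,vy,x0,y0=cv2.fitLine(pts.astype(np.float32),cv2.DIST_L2,0,.01,.01).ravel();print('line',vx,vy,x0,y0)
    mm,_,cm=big((H>22)&(H<34)&(S>150)&(V>90),[(383,200),(235,263)][k])
    hull=cv2.convexHull(np.argwhere(mm)[:,::-1].astype(np.int32))[:,0]
    P=np.array([px2w(im,q,0.003) for q in hull])[:,:2];(o,r)=cv2.minEnclosingCircle((P*1000).astype(np.float32));print('mat',o,r)
    mb,sb,cb=big((H>110)&(H<128)&(S>150)&(V>60),[(247,255),(372,272)][k]);
    hull=cv2.convexHull(np.argwhere(mb)[:,::-1].astype(np.int32))[:,0]
    P=np.array([px2w(im,q,0.06) for q in hull])[:,:2];print('tray',cv2.minAreaRect((P*1000).astype(np.float32)))
    # handle line through end: compare candidates of yaw
    for yaw in (-10,-5,0,5,10):
        Ry=R.from_euler('z',yaw,degrees=True);o=np.r_[f.x,0]
        print(yaw,[w2px(im,o+Ry.apply(p)).round(1).tolist() for p in ([0,-.065,.058],[0,-.105,.098],[0,-.130,.123])])
    x,y=[(330,215),(215,150)][k];cr=im['color'][y:y+100,x:x+130];cv2.imwrite(f'pics/crop{k}.png',cv2.cvtColor(cv2.resize(cr,None,fx=4,fy=4,interpolation=2),cv2.COLOR_RGB2BGR))
a,b=[cv2.resize(cv2.imread(f'pics/crop{k}.png'),(400,308)) for k in (0,1)];cv2.imwrite('pics/crops.png',np.hstack([a,b]))
E
python3 m.py
```

```text
red [358 245  46  45 952] [379.23529412 268.24159664]
centre rim [ 0.4181 -0.1044] res 0.0007
handle [403 267  42   9 274] [424.6 270.5] ((423.5, 271.0), (8.0, 41.0), 90.0)
line 0.99998754 0.0049875816 424.63867 270.4562
mat (591.0060424804688, -117.58989715576172) 39.957096099853516
tray ((452.99114990234375, 201.83920288085938), (133.89508056640625, 130.31918334960938), 10.587940216064453)
-10 [[407.6, 272.1], [428.0, 273.7], [441.4, 274.8]]
-5 [[407.9, 269.6], [428.4, 269.6], [441.8, 269.6]]
0 [[407.9, 267.2], [428.4, 265.5], [441.9, 264.5]]
5 [[407.8, 264.7], [428.1, 261.4], [441.5, 259.3]]
10 [[407.4, 262.3], [427.4, 257.4], [440.6, 254.2]]
red [257 195  37  38 704] [276.05823864 211.87926136]
centre rim [ 0.4398 -0.0904] res 0.0117
handle [237 171  24  33 153] [248.3 185.7] ((249.04795837402344, 186.60366821289062), (34.9268798828125, 7.511157035827637), 55.7131233215332)
line 0.5675134 0.82336414 248.31372 185.66013
mat (592.2229614257812, -119.4123306274414) 39.0477180480957
tray ((476.38885498046875, 207.30612182617188), (163.7181396484375, 129.5572967529297), 10.511960983276367)
-10 [[259.8, 204.6], [248.1, 186.9], [240.7, 175.7]]
-5 [[258.3, 205.8], [245.7, 188.7], [237.6, 177.8]]
0 [[257.0, 207.0], [243.4, 190.5], [234.8, 180.1]]
5 [[255.8, 208.2], [241.4, 192.6], [232.3, 182.6]]
10 [[254.7, 209.6], [239.7, 194.7], [230.0, 185.2]]
```

View pics/crops.png

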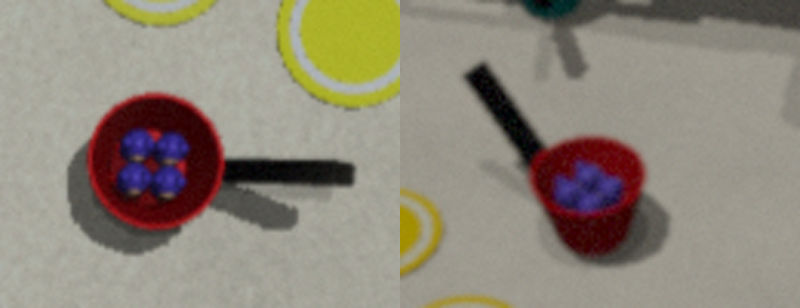

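```bash
cat >> h.py <<'E'
def tgt(yaw,th,flip,opp=0):
    """tool rotation for scoop yaw (deg), pour tilt th (deg)"""
    S=R.from_euler('z',yaw,degrees=True)*R.from_euler('x',-th,degrees=True)
    z=S.apply([0,.7071,-.7071]);y=S.apply([1 if not flip else -1,0,0]);return R.from_matrix(np.c_[np.cross(y,z),y,z])
def plan(Rt,P,s=None):
    s=s or observe();d=(Rt*R.from_quat(s['ee_rot']).inv()).as_rotvec(degrees=True)
    print('t',round(s['time'],2),'d cm',((np.array(P)-s['ee_pos'])*100).round(2),'rotvec',d.round(1),'norm',np.linalg.norm(d).round(1),'q',np.round(s['joint_positions'],3));return d
E
python3 - <<'E'
from h import *
P=[.401,-.266,.155]
for f in(0,1): plan(tgt(-6,0,f),P)
E
```

```text
t 0.9 d cm [15.2  22.44 -7.64] rotvec [ 38.6 -26.5  54. ] norm 71.5 q [-1.204  0.087  1.371  0.     1.684 -0.103]
t 0.9 d cm [15.2  22.44 -7.64] rotvec [  30.9   44.8 -115.4] norm 127.6 q [-1.204  0.087  1.371  0.     1.684 -0.103]
```

Emit:
arm_command(increments=[[[1.3,2.0,0,3.8,-2.6,5.3,8.5],[1.3,2.0,0,3.8,-2.6,5.3,8.5],[1.3,2.0,0,3.8,-2.6,5.3,8.5],[1.3,2.0,0,3.8,-2.6,5.3,8.5],[1.3,2.0,0,3.8,-2.6,5.3,8.5],[1.3,2.0,0,3.8,-2.6,5.3,8.5],[1.3,2.0,0,3.8,-2.6,5.3,8.5],[1.3,2.0,0,3.8,-2.6,5.3,8.5],[1.3,2.0,0,3.8,-2.6,5.3,8.5],[1.3,2.0,0,3.8,-2.6,5.3,8.5]]])

```text
time: 1.73
ee_pos: [0.3793, -0.2901, 0.2316]
ee_rot: [0.693, 0.614, 0.281, -0.253]
contact_force: [-0.9, 0.2, -0.5]
finger_gap: 0.0851
grip_force: 0.0
```

```bash
cat >> h.py <<'E'
import json,os
def log():
    s=observe();D=json.load(open('log.json')) if os.path.exists('log.json') else []
    D.append([list(map(float,s[k])) for k in('joint_positions','ee_pos','ee_rot')]);json.dump(D,open('log.json','w'));return s
def fk(q,L,s4=1,s6=1):
    a1,d1,a2,a3,d4,d6=L;e=lambda a,x:R.from_euler(a,x)
    A=e('z',q[0])*e('y',q[1]);B=A*e('y',q[2]);C=B*e('z',s4*q[3])*e('y',q[4])
    p=e('z',q[0]).apply([a1,0,d1])+A.apply([0,0,a2])+B.apply([a3,0,d4])+C.apply([0,0,d6])
    return p,C*e('z',s6*q[5]+np.pi/2)
E
python3 - <<'E'
from h import *
json.dump([[[-1.204,.087,1.371,0,1.684,-.103],[.24899,-.49044,.23136],[.97254,.23274,0,0]]],open('log.json','w'))
s=log();print(np.round(s['joint_positions'],3))
D=json.load(open('log.json'))
for s4 in(1,-1):
  for s6 in (1,-1):
    print(s4,s6,[ (fk(d[0],[0]*6,s4,s6)[1].inv()*R.from_quat(d[2])).magnitude().round(4) for d in D])
plan(tgt(-6,0,0),[.401,-.266,.155])
E
```

```text
[-1.06   0.288  1.32   0.507  2.143 -0.796]Traceback (most recent call last):
  File "<stdin>", line 7, in <module>
AttributeError: 'float' object has no attribute 'round'
```

```bash
python3 - <<'E'
from h import *
D=json.load(open('log.json'))
for s4 in(1,-1):
  for s6 in (1,-1):
    print(s4,s6,[ round((fk(d[0],[0]*6,s4,s6)[1].inv()*R.from_quat(d[2])).magnitude(),4) for d in D])
plan(tgt(-6,0,0),[.401,-.266,.155])
E
```

```text
1 1 [0.0004, 0.0]
1 -1 [0.206, 1.5918]
-1 1 [0.0004, 1.0138]
-1 -1 [0.206, 2.2663]
t 1.73 d cm [ 2.17  2.41 -7.66] rotvec [ 0.5 -0.4  0.8] norm 1.0 q [-1.06   0.288  1.32   0.507  2.143 -0.796]
```

Emit:
arm_command(increments=[[[0.5,0.6,-1.6,0.5,-0.4,0.8,8.5],[0.5,0.6,-1.6,0,0,0,8.5],[0.5,0.6,-1.6,0,0,0,8.5],[0.4,0.4,-1.5,0,0,0,8.5],[0.3,0.2,-1.4,0,0,0,8.5],[0,0,0,0,0,0,8.5],[0,0,0,0,0,0,8.5],[0,0,0,0,0,0,8.5],[0,0,0,0,0,0,8.5],[0,0,0,0,0,0,8.5]]])

```text
time: 2.57
ee_pos: [0.4011, -0.2672, 0.1552]
ee_rot: [0.689, 0.617, 0.283, -0.255]
contact_force: [0.6, 0.2, 0.2]
finger_gap: 0.0848
grip_force: 0.0
```

```bash
cat >> h.py <<'E'
from scipy.optimize import least_squares
def fit():
    D=json.load(open('log.json'))
    return least_squares(lambda L:np.concatenate([fk(d[0],L)[0]-d[1] for d in D]+[1e-4*(L-np.array([0,.35,.35,0,.35,.2]))]),[0,.35,.35,0,.35,.2])
lo=np.array([-3.1,-.76,.27,-1.08,.17,-2.57]);hi=np.array([3.1,2.03,2.55,4.22,2.65,2.57])
def ik(L,P,Rt,q0):
    def f(q):
        p,r=fk(q,L);return np.r_[10*(p-P),(r.inv()*Rt).as_rotvec()]
    s=least_squares(f,np.clip(q0,lo+.01,hi-.01),bounds=(lo,hi));return s.x,np.abs(s.fun).max()
E
python3 - <<'E'
from h import *
s=log();f=fit();print(f.x.round(4),np.abs(f.fun[:-6]).max())
plan(tgt(-6,0,0),[.4084,-.1954,.0846])
im=get_image('wrist');save(im,'w1');print(np.round(im['mount'],3).tolist(), np.round(im['intrinsics'],1).tolist())
# predicted scoop points in wrist view
M=np.array(im['mount']);K=np.array(im['intrinsics']);Rt=R.from_quat(s['ee_rot']);S=R.from_euler('z',-6,degrees=True)
for p in([0,-.065,.058],[0,-.105,.098],[0,-.13,.123],[0,.051,.07],[.051,0,.07],[-.051,0,.07]):
    w=S.apply(p)+[.418,-.1044,0];t=Rt.inv().apply(w-s['ee_pos']);c=np.linalg.inv(M)@np.r_[t,1];u=K@c[:3];print(p,(u[:2]/u[2]).round(1))
E
```

```text
[-0.1116 -0.0712  0.9797  0.2827  0.5447  0.4573] 0.05302629404571482
t 2.57 d cm [ 0.73  7.18 -7.06] rotvec [ 0.3 -0.1  0.2] norm 0.4 q [-1.011  0.332  1.424  0.498  1.996 -0.838]
[[0.0, -0.96, -0.28, 0.072], [1.0, 0.0, -0.0, 0.001], [0.0, -0.28, 0.96, -0.143], [0.0, 0.0, 0.0, 1.0]] [[370.0, 0.0, 320.7], [0.0, 370.0, 238.2], [0.0, 0.0, 1.0]]
[0, -0.065, 0.058] [319.4 223.1]
[0, -0.105, 0.098] [319.2 244.8]
[0, -0.13, 0.123] [319.  264.4]
[0, 0.051, 0.07] [319.1 106.1]
[0.051, 0, 0.07] [380.  148.9]
[-0.051, 0, 0.07] [258.4 149.4]
```

View pics/w1.png

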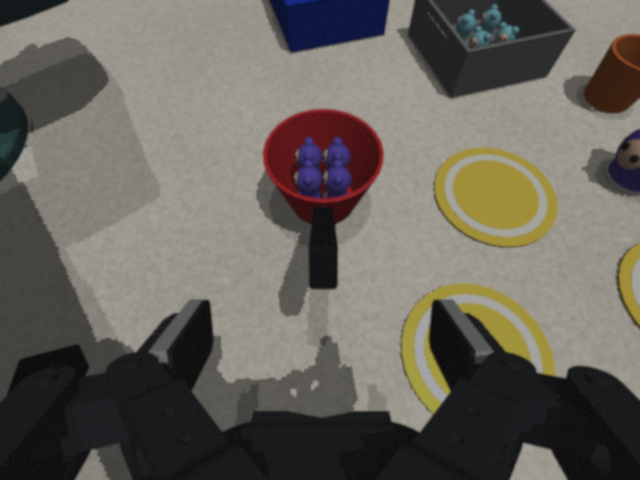

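The view confirms the red scoop: rim 264–383 and handle end at (323,288). It lies about 3 mm to +x of my estimate, so I shift the approach and grasp.

Emit:
arm_command(increments=[[[0.25,0.8,-0.75,0,0,0,5],[0.25,0.8,-0.8,0,0,0,5],[0.1,0.8,-0.8,0,0,0,5],[0.1,0.8,-0.8,0,0,0,5],[0.1,0.8,-0.8,0,0,0,5],[0.1,0.8,-0.8,0,0,0,5],[0.1,0.8,-0.8,0,0,0,5],[0,0.8,-0.8,0,0,0,5],[0,0.8,-0.7,0,0,0,5],[0,0,0,0,0,0,5]]], force=100)

```text
time: 3.45
ee_pos: [0.4101, -0.1921, 0.0823]
ee_rot: [0.688, 0.617, 0.283, -0.258]
contact_force: [-1.2, 0.4, -0.2]
finger_gap: 0.0499
grip_force: 0.0
```

```bash
python3 - <<'E'
from h import *
s=log();f=fit();print(f.x.round(4),f.fun[:-6].round(3).tolist());print(np.array([d[0] for d in json.load(open('log.json'))]).round(4).tolist())
plan(tgt(-6,0,0),[.411,-.1954,.0846])
im=get_image('wrist');save(im,'w2')
E
```

```text
[-0.0757 -0.0614  0.8115  0.1343  0.5409  0.4495] [-0.053, -0.02, -0.006, -0.007, 0.0, 0.009, 0.002, -0.008, -0.001, 0.0, 0.005, -0.002]
[[-1.204, 0.087, 1.371, 0.0, 1.684, -0.103], [-1.0602, 0.2884, 1.3204, 0.5069, 2.1431, -0.7959], [-1.0108, 0.3322, 1.424, 0.498, 1.9964, -0.8379], [-0.9261, 0.3068, 1.6204, 0.5167, 1.8138, -0.8486]]
t 3.45 d cm [ 0.09 -0.33  0.23] rotvec [-0.  -0.3  0.1] norm 0.4 q [-0.926  0.307  1.62   0.517  1.814 -0.849]
```

View pics/w2.png

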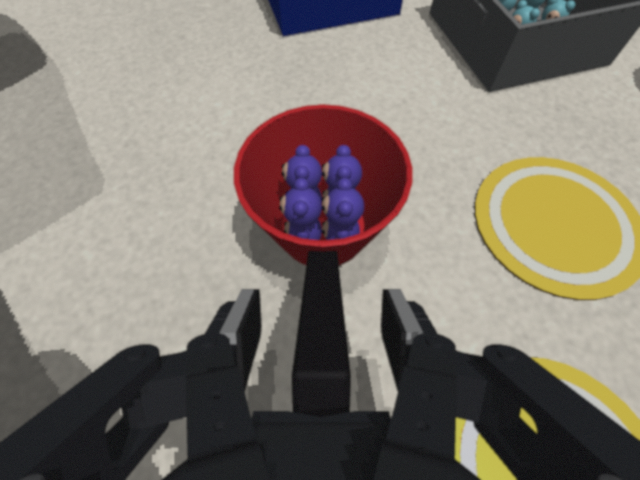

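The handle is centred between the fingers at (322,330). Closing.

Emit:
arm_command(increments=[[[0,0,0,0,0,0,0.8],[0,0,0,0,0,0,0.8],[0,0,0,0,0,0,0.8],[0,0,0,0,0,0,0.8],[0,0,0,0,0,0,0.8],[0,0,0,0,0,0,0.8],[0,0,0.1,0,0,0,0.8],[0,0,0.4,0,0,0,0.8],[0,0,0.8,0,0,0,0.8],[0,0,1.0,0,0,0,0.8]]], force=100)

```text
time: 4.33
ee_pos: [0.4105, -0.194, 0.1065]
ee_rot: [0.688, 0.617, 0.283, -0.257]
contact_force: [0.8, -0.0, -2.1]
finger_gap: 0.0152
grip_force: 97.5
```

```bash
sed -i 's/a1,d1,a2,a3,d4,d6=L/a1,d1,a2,a3,d4,d6,b1=L/; s/apply(\[a1,0,d1\])/apply([a1,b1,d1])/; s/\[0,.35,.35,0,.35,.2\]/[0,.35,.35,0,.35,.2,0]/g' h.py; python3 - <<'E'
from h import *
s=log();f=fit();print(f.x.round(4),np.abs(f.fun[:-7]).max());print(s['finger_gap'],s['grip_force'],s['contact_force'],s['ft_torque'])
E
```

```text
[1.000e-04 1.536e-01 4.482e-01 1.008e-01 5.000e-01 3.249e-01 5.660e-02] 4.631279376782205e-05
0.01522735006619979 97.53459334373474 [ 0.80328152 -0.02397444 -2.10313108] [-0.96838091  0.01235482  0.01824222]
```

```bash
cat >> h.py <<'E'
TS=np.array([0,-.090,.0823])   # TCP in scoop frame
def pose(yaw,th,pt,W,flip=0):
    """TCP pose with scoop point pt at world W"""
    S=R.from_euler('z',yaw,degrees=True)*R.from_euler('x',-th,degrees=True)
    return np.array(W)+S.apply(TS-np.array(pt)),tgt(yaw,th,flip)
LIP=np.array([0,.051,.07]);TR=np.array([.453,.202,0]);MAT=np.array([.5915,-.1185,.003])
def lipz(th): return float(np.interp(th,[0,45,90,130],[.17,.15,.08,.08]))
E
python3 - <<'E'
from h import *
L=fit().x;q0=np.array(observe()['joint_positions'])
for yaw in range(-90,121,10):
    d=R.from_euler('z',yaw,degrees=True).apply([0,1,0]);q=q0.copy();out=[];qs=[]
    P,Rt=pose(-6,0,[0,0,0],[.42,-.104,.1]); 
    for t in np.linspace(0,1,12)[1:]:   # carry
        y=-6+(yaw+6)*t;dd=R.from_euler('z',y,degrees=True).apply([0,1,0])
        W=(1-t)*np.array([.42,-.104,.1])+t*(TR-.02*d-.051*d+[0,0,.1])
        P,Rt=pose(y,0,[0,0,0],W);q,e=ik(L,P,Rt,q);out.append(e);qs.append(q)
    n=len(qs);ths=[]
    for th in range(10,131,10):
        P,Rt=pose(yaw,th,LIP,TR-.02*d+[0,0,lipz(th)]);q,e=ik(L,P,Rt,q);out.append(e);qs.append(q);ths.append(th)
    o=np.array(out);ok=np.argmax(o>2e-3) if (o>2e-3).any() else len(o)
    st=np.abs(np.diff(np.array([q0]+qs)[:ok+1],axis=0)).max().round(2)
    print(yaw,'carry ok' if ok>=n else f'carry fails {ok}', 'th max',0 if ok<=n else ths[ok-n-1],'maxstep',st,qs[max(ok-1,0)].round(2))
E
```

```text
-90 carry fails 5 th max 0 maxstep 0.19 [-1.04 -0.56  2.17  0.76  1.73 -0.22]
-80 carry fails 6 th max 0 maxstep 0.19 [-1.02 -0.65  2.22  0.78  1.72 -0.14]
-70 carry fails 7 th max 0 maxstep 0.17 [-0.98 -0.71  2.24  0.78  1.71 -0.09]
-60 carry fails 8 th max 0 maxstep 0.16 [-0.92 -0.72  2.24  0.78  1.69 -0.06]
-50 carry fails 9 th max 0 maxstep 0.15 [-0.85 -0.68  2.23  0.78  1.67 -0.07]
-40 carry ok th max 110 maxstep 0.22 [ 0.53  0.78  0.85 -0.57  2.55  0.93]
-30 carry ok th max 120 maxstep 0.2 [ 0.62  0.87  0.82 -0.83  2.57  0.71]
-20 carry ok th max 130 maxstep 0.18 [ 0.71  0.94  0.86 -1.05  2.54  0.55]
-10 carry ok th max 130 maxstep 0.18 [ 0.78  0.87  0.99 -1.08  2.43  0.56]
0 carry ok th max 120 maxstep 0.18 [ 0.83  0.66  1.17 -0.98  2.24  0.59]
10 carry ok th max 120 maxstep 0.18 [ 0.89  0.57  1.31 -1.02  2.12  0.57]
20 carry ok th max 120 maxstep 0.18 [ 0.95  0.48  1.45 -1.07  2.01  0.56]
30 carry ok th max 110 maxstep 0.18 [ 0.94  0.26  1.6  -1.02  1.81  0.45]
40 carry ok th max 110 maxstep 0.19 [ 0.98  0.15  1.73 -1.07  1.68  0.41]
50 carry ok th max 100 maxstep 0.21 [ 0.89 -0.05  1.82 -0.97  1.47  0.18]
60 carry ok th max 100 maxstep 0.24 [ 0.88 -0.17  1.93 -0.98  1.33  0.06]
70 carry ok th max 100 maxstep 0.26 [ 0.85 -0.29  2.02 -0.97  1.17 -0.08]
80 carry ok th max 100 maxstep 0.29 [ 0.78 -0.42  2.11 -0.91  1.   -0.28]
90 carry ok th max 100 maxstep 0.29 [ 0.65 -0.55  2.19 -0.75  0.82 -0.58]
100 carry ok th max 100 maxstep 0.21 [ 0.47 -0.66  2.24 -0.4   0.66 -1.07]
110 carry ok th max 100 maxstep 0.21 [ 0.25 -0.72  2.26  0.14  0.64 -1.74]
120 carry ok th max 100 maxstep 0.23 [ 0.02 -0.71  2.26  0.59  0.79 -2.32]
```

```bash
cat >> h.py <<'E'
def lippose(th,yaw=-12,off=.02):
    d=R.from_euler('z',yaw,degrees=True).apply([0,1,0]);return pose(yaw,th,LIP,TR-off*d+[0,0,lipz(th)])
E
python3 - <<'E'
from h import *
P,Rt=lippose(0);plan(Rt,P)
a=P
for th in list(range(10,126,10))+[125]:
    b,_=lippose(th);print(th,((b-a)*100).round(2));a=b
print(R.from_euler('z',-12,degrees=True).apply([-1,0,0]))
E
```

```text
t 4.33 d cm [ 0.9  23.85  7.58] rotvec [ 0.  -0.3 -5.8] norm 5.8 q [-0.928  0.28   1.599  0.522  1.854 -0.825]
10 [0.09 0.42 1.99]
20 [0.18 0.82 1.87]
30 [0.26 1.21 1.69]
40 [0.33 1.55 1.45]
50 [0.39 1.85 0.59]
60 [ 0.44  2.09 -0.32]
70 [ 0.48  2.27 -0.71]
80 [ 0.51  2.38 -1.13]
90 [ 0.51  2.41 -1.55]
100 [ 0.51  2.38 -0.43]
110 [ 0.48  2.27 -0.84]
120 [ 0.44  2.09 -1.23]
125 [ 0.2   0.96 -0.75]
[-0.9781476   0.20791169  0.        ]
```

Lift, then carry over the tray.

Emit:
arm_command(increments=[[[0,0.3,1.2,0,0,-0.6,0.8],[0,0.7,1.2,0,0,-0.6,0.8],[0.1,1.1,1.2,0,0,-0.6,0.8],[0.1,1.5,1.2,0,0,-0.6,0.8],[0.1,1.7,1.0,0,0,-0.6,0.8],[0.1,1.8,0.8,0,0,-0.6,0.8],[0.1,1.8,0.6,0,0,-0.6,0.8],[0.1,1.8,0.3,0,0,-0.6,0.8],[0.1,1.8,0.1,0,0,-0.6,0.8],[0.1,1.8,0,0,0,-0.4,0.8]]])

```text
time: 5.17
ee_pos: [0.4188, -0.0505, 0.1843]
ee_rot: [0.719, 0.582, 0.296, -0.24]
contact_force: [-0.3, -0.2, -3.7]
finger_gap: 0.0147
grip_force: 97.6
```

Emit:
arm_command(increments=[[[0.1,1.8,0,0,0,0,0.8],[0.1,1.7,0,0,0,0,0.8],[0,1.5,0,0,0,0,0.8],[0,1.3,0,0,0,0,0.8],[0,1.1,0,0,0,0,0.8],[0,0.9,0,0,0,0,0.8],[0,0.6,0,0,0,0,0.8],[0,0.4,0,0,0,0,0.8],[0,0,0,0,0,0,0.8],[0,0,0,0,0,0,0.8]]])

```text
time: 6.0
ee_pos: [0.4211, 0.0414, 0.1828]
ee_rot: [0.719, 0.581, 0.295, -0.241]
contact_force: [-1.0, 0.2, -2.6]
finger_gap: 0.015
grip_force: 97.6
```

```bash
python3 - <<'E'
from h import *
P,Rt=lippose(0);plan(Rt,P);s=observe();print(s['grip_force'],s['contact_force'],s['ft_torque'])
t=get_image('top');w=get_image('wrist');save(t,'t3');save(w,'w3')
S=R.from_euler('z',-12,degrees=True)
c=s['ee_pos']-R.from_euler('z',-12,degrees=True).apply(TS);print('scoop origin',c)
for p in ([0,.051,.07],[.051,0,.07],[-.051,0,.07],[0,-.051,.07]): print(w2px(t,c+S.apply(p)))
a=cv2.imread('pics/t3.png')[170:350,170:410];b=cv2.imread('pics/w3.png')
cv2.imwrite('pics/c3.png',np.hstack([cv2.resize(a,(400,300)),cv2.resize(b,(400,300))]))
E
```

```text
t 6.0 d cm [-0.15  0.31 -0.05] rotvec [ 0.1 -0.2 -0. ] norm 0.3 q [-0.591 -0.14   1.882  0.721  1.712 -0.392]
97.63673186302185 [-0.97925228  0.22282247 -2.56029371] [-0.94789838  0.09711298 -0.05093235]
scoop origin [0.43976703 0.12942428 0.10048083]
[249.99244248 249.19968992]
[278.58802447 230.53027641]
[268.48449578 277.62698926]
[297.19535451 258.72075527]
```

View pics/c3.png

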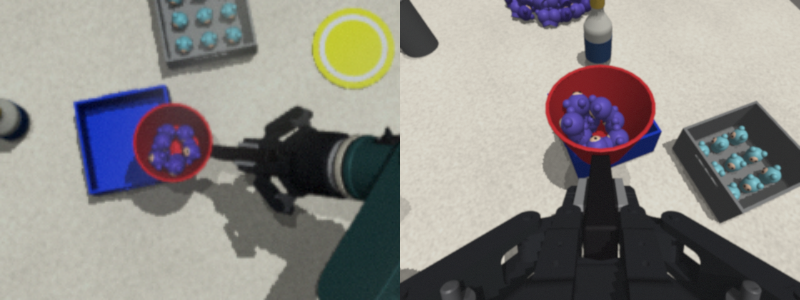

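Emit:
arm_command(increments=[[[0,0.3,1.0,-4.9,1.04,0,0.8],[0,0.3,1.0,-4.9,1.04,0,0.8],[0.1,0.45,0.9,-4.9,1.04,0,0.8],[0.1,0.45,0.9,-4.9,1.04,0,0.8],[0.1,0.6,0.85,-4.9,1.04,0,0.8],[0.1,0.6,0.85,-4.9,1.04,0,0.8],[0.1,0.8,0.7,-4.9,1.04,0,0.8],[0.1,0.8,0.7,-4.9,1.04,0,0.8],[0.2,0.9,0.3,-4.9,1.04,0,0.8],[0.2,0.9,0.3,-4.9,1.04,0,0.8]]])

```text
time: 6.93
ee_pos: [0.4311, 0.1034, 0.2589]
ee_rot: [0.777, 0.628, -0.037, 0.029]
contact_force: [0.1, -0.6, -4.1]
finger_gap: 0.015
grip_force: 97.8
```

```bash
python3 - <<'E'
from h import *
P,Rt=lippose(50);plan(Rt,P);s=observe();print(s['contact_force'])
for th in (60,70,80,90):
    P,Rt=lippose(th);plan(Rt,P)
E
```

```text
t 6.93 d cm [ 0.08 -0.04 -0.08] rotvec [ 0.3 -0.2  0.2] norm 0.4 q [ 0.171 -0.124  1.527 -0.088  1.774  0.366]
[ 0.13429882 -0.63824247 -4.14681179]
t 6.93 d cm [ 0.53  2.05 -0.4 ] rotvec [-9.5  1.9  0.2] norm 9.7 q [ 0.171 -0.124  1.527 -0.088  1.774  0.366]
t 6.93 d cm [ 1.01  4.32 -1.11] rotvec [-19.2   4.    0.2] norm 19.7 q [ 0.171 -0.124  1.527 -0.088  1.774  0.366]
t 6.93 d cm [ 1.51  6.69 -2.24] rotvec [-29.    6.1   0.2] norm 29.7 q [ 0.171 -0.124  1.527 -0.088  1.774  0.366]
t 6.93 d cm [ 2.03  9.11 -3.79] rotvec [-38.8   8.2   0.2] norm 39.7 q [ 0.171 -0.124  1.527 -0.088  1.774  0.366]
```

Slow tipping from 50° to 90°.

Emit:
arm_command(increments=[[[0.2,0.8,-0.2,-3.9,0.8,0,0.8],[0.2,0.8,-0.2,-3.9,0.8,0,0.8],[0.2,0.9,-0.3,-3.9,0.8,0,0.8],[0.2,0.9,-0.3,-3.9,0.8,0,0.8],[0.2,0.9,-0.4,-3.9,0.8,0,0.8],[0.2,0.9,-0.4,-3.9,0.8,0,0.8],[0.2,1.0,-0.4,-3.9,0.8,0,0.8],[0.2,1.0,-0.5,-3.9,0.8,0,0.8],[0.2,1.0,-0.5,-3.9,0.8,0,0.8],[0.2,0.9,-0.6,-3.9,0.8,0,0.8]]])

```text
time: 7.77
ee_pos: [0.4512, 0.1951, 0.2189]
ee_rot: [0.719, 0.58, -0.297, 0.242]
contact_force: [0.5, -0.6, -2.4]
finger_gap: 0.0148
grip_force: 97.9
```

Emit:
arm_command(increments=[[[0.2,0.9,-0.2,-3.9,0.8,0,0.8],[0.2,0.9,-0.2,-3.9,0.8,0,0.8],[0.2,1.0,-0.2,-3.9,0.8,0,0.8],[0.2,0.9,-0.3,-3.9,0.8,0,0.8],[0.2,0.9,-0.4,-3.9,0.8,0,0.8],[0.2,0.9,-0.4,-3.9,0.8,0,0.8],[0.2,0.8,-0.5,-3.9,0.8,0,0.8],[0.2,0.8,-0.5,-3.9,0.8,0,0.8],[0,0,0,0,0,0,0.8],[0,0,0,0,0,0,0.8]]])

```text
time: 8.6
ee_pos: [0.467, 0.2647, 0.1899]
ee_rot: [0.609, 0.492, -0.482, 0.393]
contact_force: [0.2, -0.7, -1.1]
finger_gap: 0.0149
grip_force: 98.1
```

```bash
python3 - <<'E'
from h import *
for th in (122,130): P,Rt=lippose(th);plan(Rt,P)
s=observe();print(s['contact_force'],s['ft_torque'])
t=get_image('top');w=get_image('wrist');c=get_image('scene');save(t,'t4');save(w,'w4');save(c,'s4')
a=cv2.imread('pics/t4.png')[170:350,170:410];b=cv2.imread('pics/w4.png');c=cv2.imread('pics/s4.png')[180:360,280:520]
cv2.imwrite('pics/c4.png',np.hstack([cv2.resize(x,(400,300)) for x in (b,c)]))
E
```

```text
t 8.6 d cm [-0.04  0.1   0.32] rotvec [ 0.   0.2 -0.1] norm 0.2 q [ 0.751  0.78   1.014 -0.955  2.386  0.618]
t 8.6 d cm [ 0.27  1.56 -0.98] rotvec [-7.8  1.9 -0.1] norm 8.0 q [ 0.751  0.78   1.014 -0.955  2.386  0.618]
[ 0.21308882 -0.73148313 -1.05180972] [ 0.95690493 -0.23695269 -0.04146779]
```

View pics/c4.png

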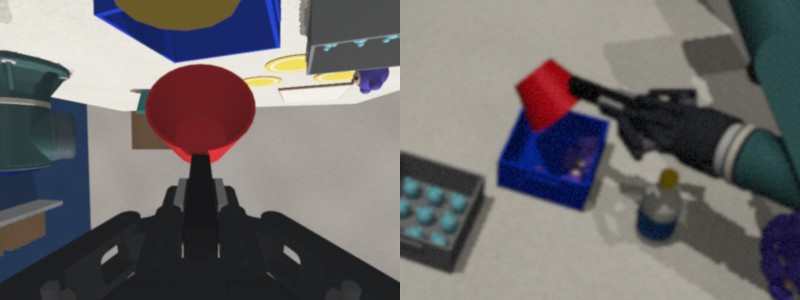

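The cup is empty in the wrist view and the toys lie in the tray. Tilting back.

Emit:
arm_command(increments=[[[-0.3,-1.5,1.4,6.85,-1.45,0,0.8],[-0.35,-1.6,1.2,6.85,-1.45,0,0.8],[-0.35,-1.65,0.8,6.85,-1.45,0,0.8],[-0.35,-1.7,0.7,6.85,-1.45,0,0.8],[-0.35,-1.7,0.9,6.85,-1.45,0,0.8],[-0.35,-1.65,0.8,6.85,-1.45,0,0.8],[-0.35,-1.6,0.5,6.85,-1.45,0,0.8],[-0.35,-1.5,0.4,6.85,-1.45,0,0.8],[-0.3,-1.5,0.2,6.85,-1.45,0,0.8],[-0.3,-1.4,-0.2,6.85,-1.45,0,0.8]]])

```text
time: 9.58
ee_pos: [0.4331, 0.1058, 0.2648]
ee_rot: [0.778, 0.625, -0.039, 0.04]
contact_force: [-0.2, -0.8, -1.2]
finger_gap: 0.0148
grip_force: 98.0
```

```bash
python3 - <<'E'
from h import *
L=fit().x;s=observe();q0=np.array(s['joint_positions']);p,r=fk(q0,L);print('fk err',np.abs(p-s['ee_pos']).max())
plan(lippose(0)[1],lippose(0)[0])
qa,e=ik(L,*lippose(0),q0);print(qa.round(2),e)
for yaw in(-40,-30,-20,-12,0):
    for h in (.10,.0):
        P,Rt=pose(yaw,0,[0,0,0],MAT+[0,0,h]);q,e=ik(L,P,Rt,qa);print(yaw,h,P.round(3),q.round(2),round(e,4))
w=get_image('top')
for l in('toy1','blue_tray','mat'):
    for d in spot_in(w,l): 
        if d['confidence']>.3: print(l,np.round(d['position']),round(d['confidence'],2),px2w(w,d['position'],.03 if l!='mat' else .003).round(3))
save(w,'t5')
E
```

```text
fk err 0.00042424285471343026
t 9.58 d cm [-1.36 -6.13 -8.25] rotvec [ 50.4 -10.1   0.7] norm 51.4 q [ 0.191 -0.121  1.514 -0.11   1.779  0.387]
[-0.59 -0.15  1.89  0.72  1.71 -0.39] 1.7419399256368706e-12
-40 0.1 [ 0.534 -0.187  0.185] [-0.86  0.11  1.63  0.77  1.57 -0.24] 0.0
-40 0.0 [ 0.534 -0.187  0.085] [-0.86  0.22  1.72  0.78  1.42 -0.38] 0.0
-30 0.1 [ 0.546 -0.196  0.185] [-0.84  0.23  1.49  0.74  1.68 -0.33] 0.0
-30 0.0 [ 0.546 -0.196  0.085] [-0.84  0.33  1.58  0.74  1.54 -0.46] 0.0
-20 0.1 [ 0.561 -0.203  0.185] [-0.8   0.35  1.35  0.71  1.8  -0.42] 0.0
-20 0.0 [ 0.561 -0.203  0.085] [-0.8   0.43  1.44  0.69  1.66 -0.53] 0.0
-12 0.1 [ 0.573 -0.207  0.185] [-0.77  0.43  1.23  0.68  1.89 -0.48] 0.0
-12 0.0 [ 0.573 -0.207  0.085] [-0.77  0.52  1.32  0.65  1.75 -0.59] 0.0
0 0.1 [ 0.592 -0.208  0.185] [-0.71  0.56  1.05  0.64  2.02 -0.57] 0.0
0 0.0 [ 0.592 -0.208  0.085] [-0.71  0.63  1.14  0.6   1.89 -0.68] 0.0
toy1 [234. 277.] 0.66 [0.401 0.234 0.03 ]
toy1 [232. 262.] 0.45 [0.438 0.24  0.03 ]
toy1 [226. 263.] 0.4 [0.435 0.252 0.03 ]
blue_tray [241. 274.] 0.8 [0.407 0.218 0.03 ]
mat [381. 201.] 0.91 [ 0.585 -0.116  0.003]
mat [444. 225.] 0.68 [ 0.524 -0.267  0.003]
mat [430. 143.] 0.6 [ 0.727 -0.24   0.003]
```

Emit:
arm_command(increments=[[[0.3,-0.8,0,5.04,-1.0,0.07,0.8],[0.5,-1.1,0,5.04,-1.0,0.07,0.8],[0.7,-1.4,0,5.04,-1.0,0.07,0.8],[0.7,-1.6,0,5.04,-1.0,0.07,0.8],[0.8,-1.8,0,5.04,-1.0,0.07,0.8],[0.8,-1.8,0,5.04,-1.0,0.07,0.8],[0.8,-1.8,-0.5,5.04,-1.0,0.07,0.8],[0.8,-1.8,-0.5,5.04,-1.0,0.07,0.8],[0.8,-1.8,-0.5,5.04,-1.0,0.07,0.8],[0.8,-1.8,-0.5,5.04,-1.0,0.07,0.8]]])

```text
time: 10.62
ee_pos: [0.5039, -0.0506, 0.24]
ee_rot: [0.717, 0.585, 0.291, -0.243]
contact_force: [0.8, 0.2, -1.5]
finger_gap: 0.0148
grip_force: 98.1
```

Emit:
arm_command(increments=[[[0.8,-1.8,-0.6,0,0,0,0.8],[0.8,-1.8,-0.8,0,0,0,0.8],[0.8,-1.8,-0.8,0,0,0,0.8],[0.8,-1.8,-0.8,0,0,0,0.8],[0.8,-1.8,-0.8,0,0,0,0.8],[0.8,-1.8,-0.8,0,0,0,0.8],[0.8,-1.8,-0.7,0,0,0,0.8],[0.8,-1.5,-0.5,0,0,0,0.8],[0.5,-1.1,-0.2,0,0,0,0.8],[0.1,-0.4,0,0,0,0,0.8]]])

```text
time: 11.45
ee_pos: [0.5746, -0.2064, 0.1778]
ee_rot: [0.718, 0.585, 0.289, -0.243]
contact_force: [-0.4, -0.1, -2.2]
finger_gap: 0.0147
grip_force: 98.2
```

```bash
python3 - <<'E'
from h import *
P,Rt=pose(-12,0,[0,0,0],MAT+[0,0,.02]);plan(Rt,P)
s=observe();print(s['contact_force'],s['grip_force'])
w=get_image('wrist');t=get_image('top');save(w,'w6');save(t,'t6')
a=cv2.imread('pics/t6.png')[110:290,200:440];b=cv2.imread('pics/w6.png')
cv2.imwrite('pics/c6.png',np.hstack([cv2.resize(x,(400,300)) for x in (a,b)]))
E
```

```text
t 11.45 d cm [-0.18 -0.01 -7.25] rotvec [ 0.4 -0.7 -0.6] norm 1.0 q [-0.762  0.446  1.22   0.666  1.887 -0.482]
[-0.4346868  -0.12279362 -2.20483806] 98.17541599273682
```

View pics/c6.png

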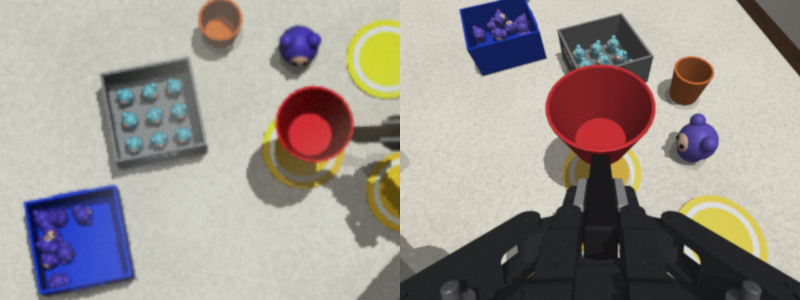

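The empty scoop is above the right mat, and the toys are in the blue tray. Lowering.

Emit:
arm_command(increments=[[[0,0,-0.7,0.2,-0.3,-0.3,0.8],[-0.1,0,-1.0,0.2,-0.4,-0.3,0.8],[-0.1,0,-1.2,0,0,0,0.8],[0,0,-1.2,0,0,0,0.8],[0,0,-1.1,0,0,0,0.8],[0,0,-0.8,0,0,0,0.8],[0,0,-0.6,0,0,0,0.8],[0,0,-0.4,0,0,0,0.8],[0,0,-0.2,0,0,0,0.8],[0,0,0,0,0,0,0.8]]])

```text
time: 12.38
ee_pos: [0.5715, -0.2065, 0.1075]
ee_rot: [0.718, 0.581, 0.299, -0.24]
contact_force: [-1.1, -1.1, -1.9]
finger_gap: 0.0151
grip_force: 98.1
```

Emit:
arm_command(increments=[[[0,0,-0.2,0,0,0,0.8],[0,0,-0.2,0,0,0,0.8],[0,0,-0.2,0,0,0,0.8],[0,0,-0.2,0,0,0,0.8],[0,0,-0.2,0,0,0,0.8],[0,0,-0.2,0,0,0,0.8],[0,0,-0.15,0,0,0,0.8],[0,0,-0.1,0,0,0,0.8],[0,0,0,0,0,0,0.8],[0,0,0,0,0,0,0.8]]])

```text
time: 13.22
ee_pos: [0.5715, -0.2064, 0.0933]
ee_rot: [0.718, 0.581, 0.299, -0.24]
contact_force: [0.3, -0.4, -2.2]
finger_gap: 0.0149
grip_force: 98.1
```

```bash
python3 - <<'E'
from h import *
P,Rt=pose(-12,0,[0,0,0],MAT);plan(Rt,P)
s=observe();print(s['contact_force'],s['ft_torque'],s['grip_force'])
t=get_image('top');sc=get_image('scene');save(t,'t7');save(sc,'s7')
a=cv2.imread('pics/t7.png')[150:270,320:480];b=cv2.imread('pics/s7.png')[190:310,160:320]
cv2.imwrite('pics/c7.png',np.hstack([cv2.resize(x,(400,300),interpolation=2) for x in (a,b)]))
E
```

```text
t 13.22 d cm [ 0.13 -0.02 -0.8 ] rotvec [-0.   0.2  0.1] norm 0.2 q [-0.773  0.504  1.321  0.656  1.758 -0.587]
[ 0.27019182 -0.38220307 -2.17619353] [-0.71647117  0.15026766  0.008593  ] 98.13629508018494
```

View pics/c7.png

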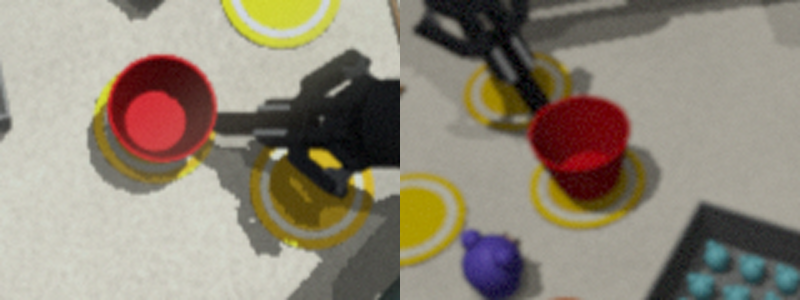

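Emit:
arm_command(increments=[[[0,0,-0.1,0,0,0,0.8],[0,0,-0.1,0,0,0,0.8],[0,0,-0.1,0,0,0,0.8],[0,0,-0.1,0,0,0,0.8],[0,0,-0.1,0,0,0,0.8],[0,0,-0.1,0,0,0,0.8],[0,0,0,0,0,0,0.8],[0,0,0,0,0,0,0.8],[0,0,0,0,0,0,0.8],[0,0,0,0,0,0,0.8]]])

```text
time: 14.15
ee_pos: [0.5715, -0.2064, 0.0874]
ee_rot: [0.718, 0.581, 0.299, -0.24]
contact_force: [-0.8, 0.7, -0.6]
finger_gap: 0.015
grip_force: 98.4
```

Emit:
arm_command(increments=[[[0,0,-0.05,0,0,0,0.8],[0,0,0,0,0,0,0.8],[0,0,-0.05,0,0,0,0.8],[0,0,0,0,0,0,0.8],[0,0,-0.05,0,0,0,0.8],[0,0,0,0,0,0,0.8],[0,0,0,0,0,0,0.8],[0,0,0,0,0,0,0.8],[0,0,0,0,0,0,0.8],[0,0,0,0,0,0,0.8]]])

```text
time: 14.98
ee_pos: [0.5715, -0.2067, 0.0871]
ee_rot: [0.718, 0.581, 0.299, -0.24]
contact_force: [-2.4, -2.3, 4.9]
finger_gap: 0.015
grip_force: 99.2
```

Contact at +4.9 N. I'll ease off slightly and open.

Emit:
arm_command(increments=[[[0,0,0.05,0,0,0,0.8],[0,0,0.03,0,0,0,0.8],[0,0,0,0,0,0,1.4],[0,0,0,0,0,0,1.6],[0,0,0,0,0,0,2.0],[0,0,0,0,0,0,3.0],[0,0,0,0,0,0,4.5],[0,0,0,0,0,0,5],[0,0,0,0,0,0,5],[0,0,0,0,0,0,5]]], force=20)

```text
time: 15.82
ee_pos: [0.5715, -0.2063, 0.0864]
ee_rot: [0.718, 0.581, 0.299, -0.24]
contact_force: [-0.1, -0.0, -0.0]
finger_gap: 0.0497
grip_force: 0.0
```

Emit:
arm_command(increments=[[[-0.1,-0.5,0.5,0,0,0,5],[-0.2,-1.0,1.0,0,0,0,5],[-0.3,-1.4,1.4,0,0,0,5],[-0.3,-1.4,1.4,0,0,0,5],[-0.3,-1.4,1.4,0,0,0,5],[-0.3,-1.4,1.4,0,0,0,5],[-0.3,-1.4,1.4,0,0,0,5],[-0.2,-1.0,1.0,0,0,0,5],[-0.1,-0.5,0.5,0,0,0,5],[0,0,0,0,0,0,5]]])

```text
time: 16.65
ee_pos: [0.5505, -0.3088, 0.1888]
ee_rot: [0.719, 0.581, 0.299, -0.237]
contact_force: [-0.2, -0.3, 0.4]
finger_gap: 0.0497
grip_force: 0.0
```

```bash
python3 - <<'E'
from h import *
s=observe();print(s['time'],s['contact_force'],s['finger_gap'],s['ee_pos'])
w=get_image('wrist');t=get_image('top');sc=get_image('scene');save(w,'w8');save(t,'t8');save(sc,'s8')
a=cv2.imread('pics/t8.png')[100:300,200:467];b=cv2.imread('pics/s8.png')[190:360,160:387];c=cv2.imread('pics/w8.png');d=cv2.imread('pics/t8.png')[215:295,200:307]
r=lambda x:cv2.resize(x,(400,300),interpolation=2)
cv2.imwrite('pics/c8.png',np.vstack([np.hstack([r(a),r(b)]),np.hstack([r(c),r(d)])]))
E
```

```text
16.65 [-0.19094643 -0.29446448  0.39961562] 0.04965854916126286 [ 0.55049765 -0.30877408  0.18877368]
```

View pics/c8.png

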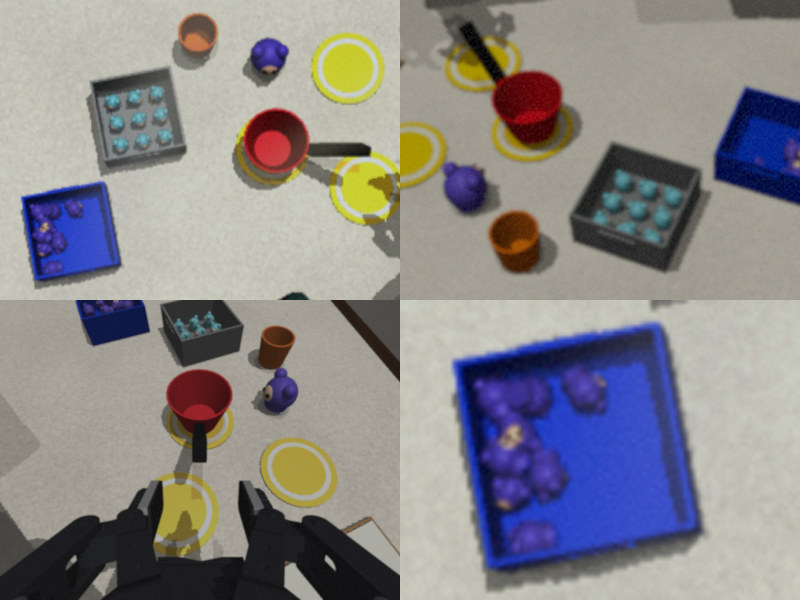

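The scoop stands upright and empty on the leftmost mat. The toys are in the blue tray (around top-view pixels 215–240, 230–290), the bystanders are unmoved and the gripper is clear. Handing in.

```bash
python3 -c "
from cell import *
print(finish_job())"
```

```text
the job is handed in; nothing more can be done
None
```

I tipped the purple toys into the blue tray, set the empty scoop upright on the leftmost mat, let go, and handed the job in at about 17 s. The last pictures showed the cup empty and no toys elsewhere, but some toys overlap, so my count of eight in the tray is by eye.

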